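Put the dry boards in the rack and hold its sprung end open

ROBOT

A 6-joint arm with a two-finger parallel gripper is mounted at the origin on a cart in front of the work surface, level with it; the furniture and walls round the work are solid. World frame = base frame: x ahead of the robot, y to its left, z up, the work surface at z = 0. Lengths are in m, angles in degrees, forces in N, time in s.
With the tool pointing down it reaches from about 0.35 to 0.875 m from the base axis. Payload 4.2 kg.
Tool frame: the origin (TCP) lies on the front face of the gripper's body, between the roots of the fingers; the fingertips stand 70 mm ahead of it and the grasp point (between the pads) lies 51 mm ahead of it; z points along the fingers, y is the line along which they close (so a half turn about z gives the same grasp; the last joint's range is limited). The gripper opens to 87 mm and grips with 3 to 60 N. Pads are 19 mm wide; open, the fingers measure 117 mm over their backs; the gripper's body (75 mm by 190 mm) begins 51 mm behind the grasp point.
Start: joints at [89.817, 22.042, 0.453, 0, -68.411, -14.817], TCP at [0.162, 0.604, 0.292] pointing down, gripper open.
Joint ranges: [-179.83, 179.83], [-69.29, 118.12], [-61.27, 80.66], [-181.25, 117.63], [-171.15, -9.14], [-177.46, 177.46]. Speed limits (degrees/s): [159.86, 159.86, 180, 180, 180, 180].

INTERFACE

Orientations are given as a 3x3 rotation matrix whose columns are the frame's x, y, z axes.
In Python, from station import r gives the robot as it stands.
- The arm moves only by the shell command python3 -m pendant 'ROWS' [OPENING]. ROWS is JSON, a list of rows, each a list of 2 entries, a list of its own where there are three numbers: the shift along the tool's x, y, z in mm, then the turn, a rotation vector about the tool's x, y, z in rad. A call has 1 to 10 rows; each row is the pose to reach, as a shift and turn from the pose commanded when the call began, along the tool's axes at that moment; what a row does not reach only later rows make up. A row lasts 1/10 s, in which the tool goes at most 50 mm and 8.59 degrees, less where a joint would pass 70% of its speed; a pose out of reach is approached as far as the arm can. A call with a gripper value outside its range is refused whole. OPENING is the opening, from 0 (shut) to 1 (fully open), set as the call begins (- or left out, the last holds). The fingers move at their own pace and stop on an object; the grip force is fixed at half the most. Time passes only in rows, so rows that repeat a pose let the fingers close. It gives the time, the measured TCP pose, the force, the opening and the grip force at its end, in the units of the state.
- r.sense(): the state, without advancing time (a new reading comes with each control period).
- r.capture(name): name is "scene" or "top" or "wrist"; returns a dict with "frame" (400x640x3 uint8, red, green, blue), "vertical_fov" (degrees; the focal length in pixels is half the picture's height over the tangent of half this angle, whatever the lens; pixels are square), "cx", "cy" (the principal point, pixels), "rvec" (rotation vector, rad) and "tvec" (3), from world to camera coordinates, as OpenCV has them. Camera axes: x right, y down, z forward; pixel columns grow to the right and rows downward; lengths in m; the calibration is good to about 2 mm. A picture is of the moment at which its call begins. There is no depth.
- r.finish_job(): hands the job in; it is judged then, once.
The state is a dict: "time_s": time; "joints": joint angles; "joint_velocities": joint speeds; "effort": joint torques, N m; "tcp_pos": TCP position; "ee_rot": TCP orientation; "wrist_force": force on the tool from outside, world axes, zero at the start; "moment": the same for the moment, N m; "gripper_width": opening from 0.0 (shut) to 1.0 (fully open); "gripper_force": force on a finger pad.
Only numpy, scipy, OpenCV 4.12 (cv2) and the standard library are available. Lean on these libraries where they do the work, as an engineer would, in place of code of your own. Each camera call takes 0.05 s, during which the arm holds its last target. There are 200 camera calls.

TASK

The two small chopping boards in the drainer, yellow and blue, are dry: put them away in the wooden board rack, each standing on edge and centred in a slot of its own, in the two empty slots next to the red board. Then take the bar handle of the rack's spring-loaded end plate, pull the plate out until its outer face is at the red line on the rails, and hold it there so that I can drop the big green board into the gap: finish while still holding it, since it springs back when let go. Leave the red board, mug, keys and match box where they are.

Things in the scene. Friction and masses are not known exactly. Their poses are not given: they have to be found in the camera images.
- rack: Wooden board rack, fixed. Origin on the table, x points to its fixed back plate (96 mm tall, at x = 87 mm), y along the slots. Two rails along x at y = -45 and 45 mm, tops 22 mm up; x from -143 to 94 mm, 124 mm across. Each of its 3 slots lies across the rails between 4 upright dowels (8 mm thick, round tips 82 mm up, two on each rail), clear width 16 mm. The sprung end plate is at the -x end.
- slot_near (a point): Middle of the floor of the slot next to the sprung end plate, at rail height (22 mm above the table); rack x = -24 mm; axes as the rack. Empty at the start.
- slot_middle (a point): The same for the middle slot, rack x = +18 mm. Empty at the start.
- slot_far (a point): The same for the slot beside the back plate, rack x = +60 mm. The red board stands in it.
- end_plate (a joint): Travel of the sprung end plate along the rack's -x, in m: 0 = home (at the start), 0.045 = outer face at the red line (the mark), 0.065 = stop. A spring pulls it home: 5.4 N at 0, rising 0.9 N per 10 mm, 9.5 N at the mark. Nothing latches it.
- handle (a point): Middle of the steel bar handle of the end plate: round bar 10 mm thick, straight for 76 mm along the rack's y, 80 mm above the table, its centre line 45 mm out from the plate's outer face; free above and below, so it can be pinched from above. The plate is 12 mm thick and its top is 99 mm above the table. Moves with the plate; axes as the rack.
- plate_face (a point): Point at the foot of the end plate's outer face, at rail height; it moves with the plate.
- mark (a point): The red line (4 mm wide, this is its middle) across both rails where the plate's outer face must come, at rail height; rack x = -111 mm. Fixed to the rack.
- drainer: White drip tray 150 x 124 x 12 mm with two steel wire hoops, fixed. Origin under its centre on the table, z up. The boards stand in it one behind the other, 34 mm to the -x and +x side of the origin, each leaning 15 degrees towards the drainer's +x against its own hoop, which reaches 80 mm up the board; the boards' lower edges are 26 mm above the table.
- yellow_board: Small yellow plastic chopping board, 135 mm wide (its y), 120 mm tall (its z), 10 mm thick (its x), corners rounded by 14 mm, 0.16 kg. Origin at the middle of its lower edge; z runs up the board to its upper edge, x is square to the faces.
- blue_board: Same board in blue. Which of the two stands in front in the drainer varies.
- red_board: Same board in red, already standing in the far slot of the rack; to be left there.
- coffee_mug: Pink and white mug, 90 mm across, 105 mm tall, standing behind; origin under it. Leave alone.
- keys: Bunch of keys with a white tag, 104 x 115 x 8 mm, lying to the right; origin under it. Leave alone.
- match_box: Small red and cream match box, 48 x 61 x 15 mm, lying in front; origin under it. Leave alone.

How it is judged:
By the outcome, as a careful person would: the job done as asked, in the order asked, and still so for the second after the job is handed in, while the arm keeps its last pose, push and grip.
It also fails if it takes over 67 s, if anything falls off the work surface, if the arm or the gripper's body presses on something with over 40 N, if the wrist force passes 120 N, or if a joint passes its speed limit or range.

## Working session

There is one attempt and no reset: what is moved stays moved. The work goes in short steps, Python scripts to look and compute and a shell command to move; the robot and the scene stay as the last step left them, time stands still between calls to the robot, and variables do not carry over. Pictures are saved under pics/ and viewed, at most 10 in all, crops included, and the job is handed in when it is done.

```bash
mkdir -p pics; ls
cat > h.py <<'E'
import numpy as np, cv2
from station import r
def cap(n,f):
    c=r.capture(n); cv2.imwrite(f'pics/{f}.png',c['frame'][:,:,::-1]); np.save(f'pics/{f}.npy',{k:v for k,v in c.items() if k!='frame'},allow_pickle=True); return c
def load(f): return np.load(f'pics/{f}.npy',allow_pickle=True).item()
def K(c):
    f=200/np.tan(np.radians(c['vertical_fov'])/2); return np.array([[f,0,c['cx']],[0,f,c['cy']],[0,0,1]])
def proj(c,P): return cv2.projectPoints(np.array(P,float).reshape(-1,3),np.array(c['rvec'],float),np.array(c['tvec'],float),K(c),None)[0].reshape(-1,2)
def back(c,uv,z):
    R=cv2.Rodrigues(np.array(c['rvec'],float))[0];t=np.array(c['tvec'],float).ravel()
    o=-R.T@t; d=R.T@np.linalg.inv(K(c))@np.array([*uv,1.]); return o+d*(z-o[2])/d[2]
E
python3 - <<'E'
from h import *
a=cap('scene','s0');b=cap('top','t0');c=cap('wrist','w0')
for x in(a,b,c):print({k:v for k,v in x.items() if k!='frame'})
s=r.sense();print(s)
E
```

```text
pics
{'vertical_fov': 49.18414078977397, 'cx': 324.7137644208703, 'cy': 189.62111019695357, 'rvec': array([ 2.13891909, -1.64805762,  0.41432236]), 'tvec': array([-0.20413506,  0.43869195,  1.16407994])}
{'vertical_fov': 43.57489568567326, 'cx': 318.38276246901694, 'cy': 196.11703332483424, 'rvec': array([ 2.13128391, -2.12427635,  0.20298259]), 'tvec': array([-0.07842649,  0.51334948,  1.26830902])}
{'vertical_fov': 65.23489266570623, 'cx': 321.0342563321871, 'cy': 200.88670238497954, 'rvec': array([-1.79995612,  2.3450066 ,  0.32283596]), 'tvec': array([ 0.6223354 , -0.03215252,  0.39069215])}
{'time_s': 0.15, 'joints': array([ 8.98173199e+01,  2.20812588e+01,  3.99788343e-01, -2.04593772e-02,
       -6.84106237e+01, -1.48167376e+01]), 'joint_velocities': array([ 0.03391472, -0.06008135,  0.26682825,  0.07524336, -0.01683318,
        0.03949676]), 'effort': array([ 2.65929739e-04, -3.91050911e+01,  1.87587047e+01,  4.22221854e+00,
        1.23842777e-02, -1.37771954e-04]), 'tcp_pos': array([0.16164607, 0.60340246, 0.29141838]), 'ee_rot': array([[ 9.65894390e-01, -2.58936121e-01, -3.37155238e-04],
       [-2.58936324e-01, -9.65893058e-01, -1.60625570e-03],
       [ 9.02617145e-05,  1.63877510e-03, -9.99998653e-01]]), 'wrist_force': array([-0.6853876 , -0.34256012,  0.16633061]), 'moment': array([ 0.01068654,  0.00311014, -0.00925971]), 'gripper_force': 0.0, 'gripper_width': 1.0019778595743514}
```

View pics/s0.png

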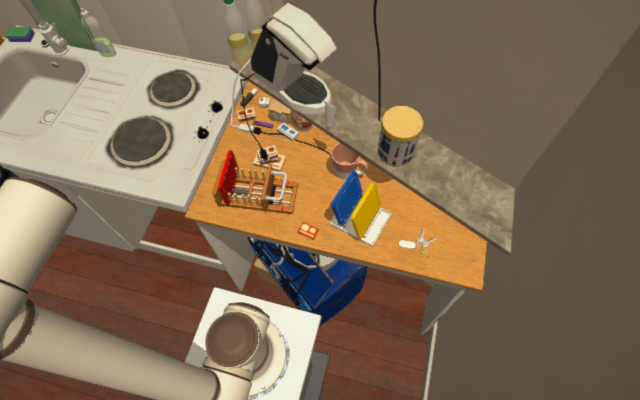

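View pics/t0.png

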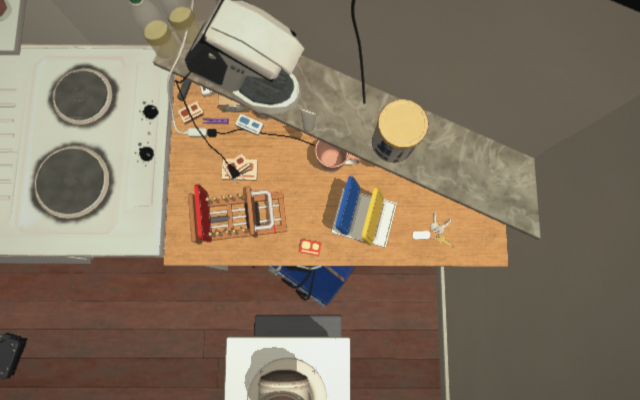

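The scene and top pictures show the rack at top-px (240,213), with the red board left at (201,213) and the plate and handle right at (262,210). In the drainer, blue is left at (347,205) and yellow right at (374,216).

Run:
```python
from h import *
t=load('t0');w=load('w0')
for n,uv,z in [('redtop',(203,213),.14),('handle',(265,210),.08),('blue',(347,205),.12),('yel',(374,216),.12),('tray',(362,222),.01),('mug',(330,153),.1),('box',(311,247),.01)]:
    p=back(t,uv,z);print(n,p.round(3),proj(w,p).round())
im=cv2.imread('pics/t0.png')
a=cv2.resize(im[180:250,183:293],None,fx=7,fy=7,interpolation=cv2.INTER_CUBIC);b=cv2.resize(im[170:252,322:410],None,fx=7,fy=7,interpolation=cv2.INTER_CUBIC)
cv2.imwrite('pics/t0a.png',a);cv2.imwrite('pics/t0b.png',b)
```

```text
redtop [0.454 0.203 0.14 ] [[ 960. -556.]]
handle [0.471 0.059 0.08 ] [[1034. -497.]]
blue [ 0.478 -0.147  0.12 ] [[1756. -875.]]
yel [ 0.451 -0.214  0.12 ] [[1886. -836.]]
tray [ 0.45  -0.194  0.01 ] [[1190. -421.]]
mug [ 0.616 -0.106  0.1  ] [[ 1730. -1305.]]
box [ 0.383 -0.058  0.01 ] [[ 975. -251.]]
```

View pics/w0.png

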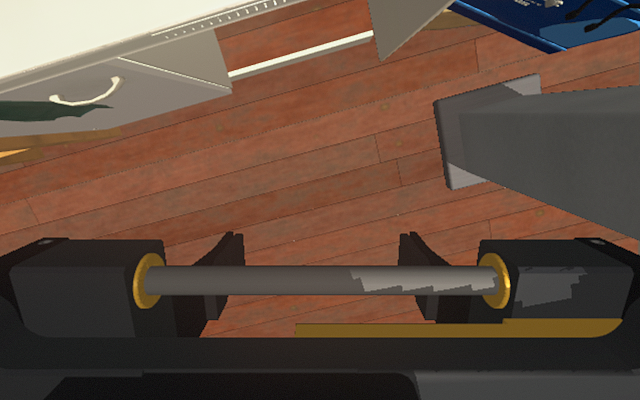

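View pics/t0b.png

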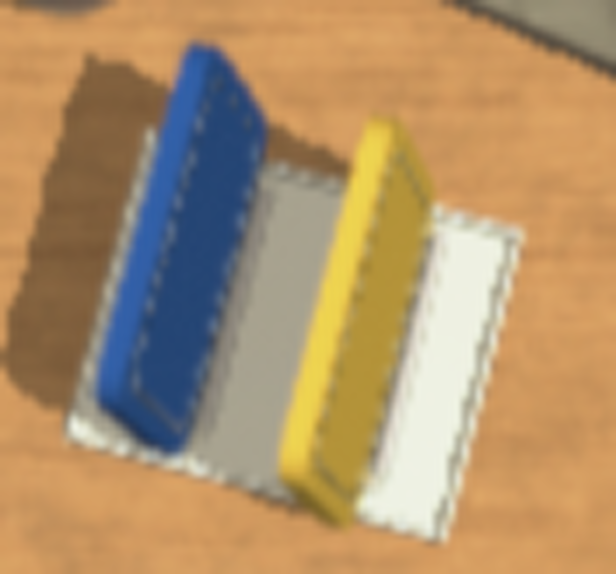

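The wrist picture shows only floor, so it's not useful from here. In the drainer crop (7x, offset 322,170) the tray corners are at (522,232), (442,541) and (68,432). The upper edge runs (200,48)–(110,395) on blue and (380,122)–(292,470) on yellow, and both lean left.

View pics/t0a.png

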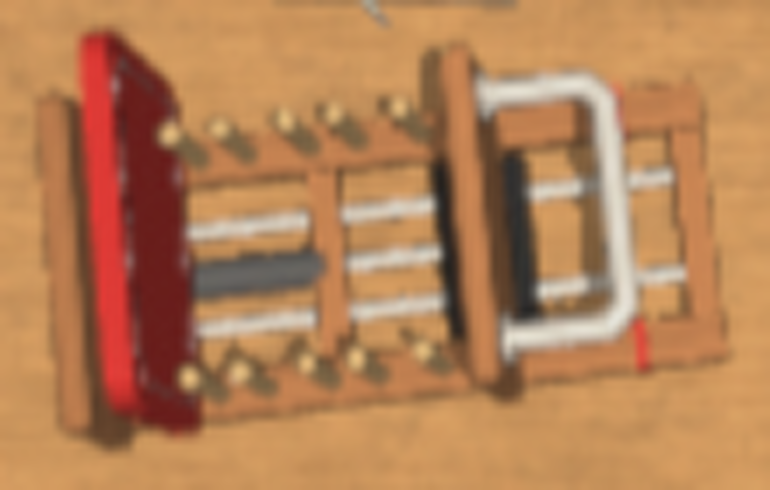

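The rack crop (7x, offset 183,180) shows the upper dowel tips at (170,135), (220,130), (288,122), (334,115) and (400,107). The lower tips are at (190,378), (240,372), (310,362), (358,357) and (424,350). The end corners are at (695,85) and (728,355), and the red line at (642,345). Next I fit both poses.

```bash
cat > fit.py <<'E'
from h import *
from scipy.optimize import least_squares
def T(p,P): 
    c,s=np.cos(p[2]),np.sin(p[2]); P=np.array(P,float); return np.c_[p[0]+c*P[:,0]-s*P[:,1],p[1]+s*P[:,0]+c*P[:,1],P[:,2]]
def fit(c,P,uv,p0):
    s=least_squares(lambda p:(proj(c,T(p,P))-uv).ravel(),p0,loss='soft_l1'); return s.x,(proj(c,T(s.x,P))-uv)
E
python3 - <<'E'
from fit import *
c=load('t0')
dx=[.048,.030,.006,-.012,-.036]
P=[(x,-.045,.080) for x in dx]+[(x,.045,.080) for x in dx]+[(-.143,-.062,.022),(-.143,.062,.022)]
uv=np.array([(170,135),(220,130),(288,122),(334,115),(400,107),(190,378),(240,372),(310,362),(358,357),(424,350),(695,85),(728,355)])/7+[183,180]
p,e=fit(c,P,uv,[.45,.15,1.5]);print('rack',p[:2].round(4),np.degrees(p[2]).round(2));print(e.round(1).tolist()); np.save('rack.npy',p)
a=np.radians(15)
B=lambda x,y,h:(x+h*np.sin(a),y,.026+h*np.cos(a))
P=[(-.075,-.062,.012),(-.075,.062,.012),(.075,.062,.012)]+[B(s+.0,y,.116) for s in(.034,-.034) for y in(-.0675,.0675)]
uv=np.array([(522,232),(442,541),(68,432),(198,55),(112,385),(377,130),(294,462)])/7+[322,170]
p,e=fit(c,P,uv,[.45,-.19,1.3]);print('dr',p[:2].round(4),np.degrees(p[2]).round(2));print(e.round(1).tolist()); np.save('dr.npy',p)
E
```

```text
rack [0.4598 0.1541] 97.26
[[0.1, -0.1], [-0.0, -0.2], [-0.4, -0.2], [0.0, -0.0], [-0.0, -0.0], [0.2, 0.0], [0.2, 0.0], [-0.4, 0.3], [-0.1, 0.1], [-0.1, -0.0], [0.1, -3.9], [0.5, 3.2]]
dr [ 0.4629 -0.1996] 74.68
[[0.1, -0.4], [0.4, -0.2], [-0.7, 0.3], [0.4, -0.8], [-1.6, 4.6], [1.6, -4.3], [-0.3, 1.1]]
```

```bash
cat >> fit.py <<'E'
from scipy.spatial.transform import Rotation as Ro
def basis(Y,Z): Y=np.array(Y)/np.linalg.norm(Y);Z=np.array(Z)/np.linalg.norm(Z);return np.c_[np.cross(Y,Z),Y,Z]
def go(p,R=None):
    s=r.sense();R0=s['ee_rot'];R=R0 if R is None else R
    d=R0.T@(np.array(p)-s['tcp_pos'])*1000;rv=Ro.from_matrix(R0.T@R).as_rotvec()
    print('shift',d.round(1),'rot',rv.round(4),'deg',np.degrees(np.linalg.norm(rv)).round(1),'rows>=',max(np.linalg.norm(d)/50,np.degrees(np.linalg.norm(rv))/8.59).round(1))
E
python3 - <<'E'
from fit import *
w=load('w0');s=r.sense();R=s['ee_rot']
Rc=cv2.Rodrigues(w['rvec'])[0];o=-Rc.T@w['tvec']
print('cam in tool',(R.T@(o-s['tcp_pos'])).round(3),'axes in tool\n',(R.T@Rc.T).round(3))
go([.35,.12,.32]);go([.36,-.20,.36])
E
```

```text
cam in tool [ 0.075  0.002 -0.093] axes in tool
 [[ 0.001 -0.963 -0.271]
 [ 1.     0.001 -0.   ]
 [ 0.    -0.271  0.963]]
shift [307.1 418.2 -27.9] rot [0. 0. 0.] deg 0.0 rows>= 10.4
shift [399.6 724.8 -67.4] rot [0. 0. 0.] deg 0.0 rows>= 16.6
```

```bash
python3 -m pendant '[[[15,20,-2],[0,0,0]],[[40,55,-4],[0,0,0]],[[70,95,-8],[0,0,0]],[[100,137,-12],[0,0,0]],[[130,179,-16],[0,0,0]],[[160,220,-20],[0,0,0]],[[190,262,-24],[0,0,0]],[[220,304,-26],[0,0,0]],[[250,345,-28],[0,0,0]],[[280,387,-30],[0,0,0]]]' && python3 -c "
from fit import *
go([.42,-.18,.34])"
```

```text
time_s: 1.15
tcp_pos: [0.3282, 0.1652, 0.3221]
ee_rot: [[0.966, -0.258, 0.001], [-0.258, -0.966, 0.001], [0.0, -0.001, -1.0]]
wrist_force: [1.5, 0.5, -1.0]
gripper_width: 0.997
gripper_force: 0.0
shift [177.6 309.9 -18.1] rot [0. 0. 0.] deg 0.0 rows>= 7.2
```

```bash
python3 -m pendant '[[[22,40,-2],[0,0,0]],[[46,80,-5],[0,0,0]],[[69,121,-8],[0,0,0]],[[92,161,-10],[0,0,0]],[[115,201,-12],[0,0,0]],[[138,241,-14],[0,0,0]],[[160,280,-17],[0,0,0]],[[174,303,-18],[0,0,0]],[[177,310,-18],[0,0,0]],[[177,310,-18],[0,0,0]]]' 0.5 && python3 -c "
from fit import *
cap('wrist','w1')
s=r.sense();print(s['tcp_pos'],s['gripper_width'])"
```

```text
time_s: 2.15
tcp_pos: [0.4188, -0.1786, 0.3392]
ee_rot: [[0.965, -0.261, -0.001], [-0.261, -0.965, 0.0], [-0.002, 0.0, -1.0]]
wrist_force: [0.1, 0.6, -0.1]
gripper_width: 0.502
gripper_force: 0.0
[ 0.41862614 -0.17779399  0.33938979] 0.49751541668006694
```

View pics/w1.png

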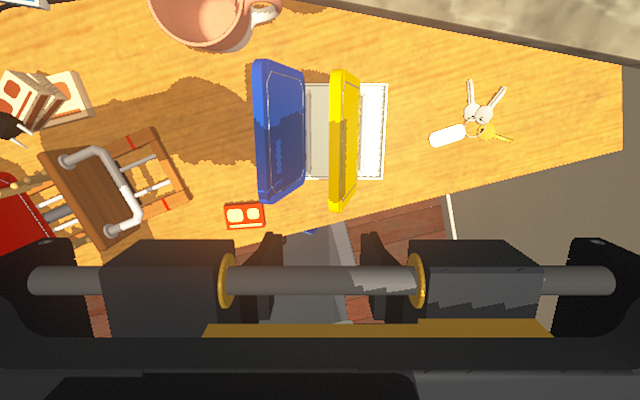

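The wrist view shows blue's upper-edge strip at about u 254–272, v 60–203, and yellow's at u 329–345, v 70–211. The tray's right corners are at (388,83) and (383,179). I compare these with the predictions.

Run:
```python
from fit import *
c=load('w1');p=np.load('dr.npy');a=np.radians(15)
def B(x,y,h,t=0): return (x+h*np.sin(a)+t*np.cos(a),y,.026+h*np.cos(a)-t*np.sin(a))
for n,s in(('blue',.034),('yel',-.034)):
    print(n,proj(c,T(p,[B(s,-.0535,.12),B(s,.0535,.12),B(s,-.0675,.106),B(s,.0675,.106),B(s,0,.12,.005),B(s,0,.12,-.005)])).round().tolist())
print(proj(c,T(p,[(-.075,-.062,.012),(-.075,.062,.012)])).round().tolist())
im=cv2.imread('pics/w1.png')[45:220,240:400];cv2.imwrite('pics/w1c.png',cv2.resize(im,None,fx=3.4,fy=3.4,interpolation=cv2.INTER_CUBIC))
```

```text
blue [[255.0, 80.0], [261.0, 199.0], [261.0, 65.0], [267.0, 208.0], [253.0, 142.0], [263.0, 143.0]]
yel [[333.0, 80.0], [331.0, 199.0], [337.0, 65.0], [334.0, 209.0], [327.0, 143.0], [337.0, 143.0]]
[[386.0, 84.0], [381.0, 180.0]]
```

View pics/w1c.png

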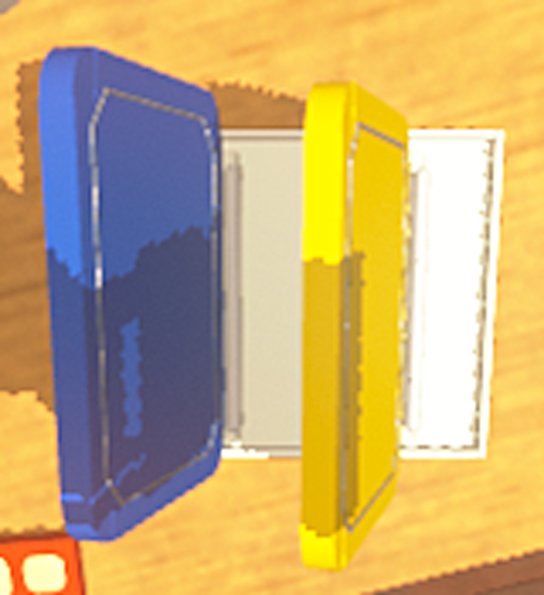

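Blue sits about 2 mm toward -X and 4 mm toward -y of the prediction; yellow is about 2 mm toward -X and 3.5 mm toward +y. I'm applying these and going for blue first.

```bash
cat >> fit.py <<'E'
a15=np.radians(15)
def pick(board,h):
    p=np.load('dr.npy');x,y={'blue':(.0318,-.0043),'yellow':(-.0362,.0035)}[board]
    P=T(p,[(x+h*np.sin(a15),y,.026+h*np.cos(a15))])[0]
    X=np.array([np.cos(p[2]),np.sin(p[2]),0]);d=np.sin(a15)*X+np.array([0,0,np.cos(a15)]);n=np.cos(a15)*X-np.array([0,0,np.sin(a15)])
    return P,basis(-n,-d)
def place(x,h,y=0):
    p=np.load('rack.npy');P=T(p,[(x,y,.022+h)])[0];X=np.array([np.cos(p[2]),np.sin(p[2]),0])
    return P,basis(-X,[0,0,-1])
E
python3 - <<'E'
from fit import *
P,R=pick('blue',.21);print(P);go(P,R)
E
```

```text
[ 0.48977674 -0.11769288  0.22884442]
shift [ 53.2 -76.5 110.5] rot [-0.262   0.0005  0.0049] deg 15.0 rows>= 2.9
```

```bash
python3 -m pendant '[[[10,-14,20],[-0.06,0,0]],[[22,-33,45],[-0.13,0,0]],[[35,-52,72],[-0.2,0,0]],[[47,-68,96],[-0.25,0,0]],[[53,-76.5,110],[-0.262,0,0.005]],[[53,-76.5,110],[-0.262,0,0.005]],[[53,-76.5,110],[-0.262,0,0.005]]]' 0.5 && python3 -c "
from fit import *
c=cap('wrist','w2')
go(*pick('blue',.154))
P,R=pick('blue',.154);print(R,r.sense()['ee_rot'])"
```

```text
time_s: 2.9
tcp_pos: [0.4898, -0.1168, 0.2303]
ee_rot: [[0.965, -0.253, -0.067], [-0.261, -0.932, -0.25], [0.001, 0.259, -0.966]]
wrist_force: [0.1, -0.1, 0.9]
gripper_width: 0.499
gripper_force: 0.0
shift [-0.2 -0.  58.1] rot [-0.0007 -0.0025  0.0012] deg 0.2 rows>= 1.2
[[ 9.64463393e-01 -2.55213549e-01 -6.83842645e-02]
 [-2.64216509e-01 -9.31600100e-01 -2.49621494e-01]
 [-1.38777878e-17  2.58819045e-01 -9.65925826e-01]] [[ 0.96494188 -0.25407975 -0.06580773]
 [-0.26245534 -0.9320919  -0.2496435 ]
 [ 0.00209051  0.25816305 -0.9660991 ]]
```

```bash
python3 -m pendant '[[[0,0,12],[0,0,0]],[[0,0,28],[0,0,0]],[[0,0,44],[0,0,0]],[[0,0,54],[0,0,0]],[[0,0,57],[0,0,0]],[[0,0,57],[0,0,0]],[[0,0,57],[0,0,0]]]' 0.5 && python3 -m pendant '[[[0,0,0],[0,0,0]],[[0,0,0],[0,0,0]],[[0,0,0],[0,0,0]],[[0,0,0],[0,0,0]],[[0,0,0],[0,0,0]],[[0,0,0],[0,0,0]]]' 0
```

```text
time_s: 3.65
tcp_pos: [0.4867, -0.132, 0.1757]
ee_rot: [[0.965, -0.255, -0.066], [-0.263, -0.932, -0.25], [0.002, 0.258, -0.966]]
wrist_force: [0.1, 0.3, 0.1]
gripper_width: 0.502
gripper_force: 0.0
time_s: 4.25
tcp_pos: [0.4863, -0.132, 0.1748]
ee_rot: [[0.965, -0.255, -0.067], [-0.263, -0.932, -0.25], [0.001, 0.259, -0.966]]
wrist_force: [0.2, 0.9, -0.4]
gripper_width: 0.111
gripper_force: 30.0
```

```bash
python3 -m pendant '[[[0,0,-8],[0,0,0]],[[0,0,-20],[0,0,0]],[[0,0,-38],[0,0,0]],[[0,0,-60],[0,0,0]],[[0,0,-82],[0,0,0]],[[0,0,-102],[0,0,0]],[[0,0,-117],[0,0,0]],[[0,0,-124],[0,0,0]],[[0,0,-126],[0,0,0]],[[0,0,-126],[0,0,0]]]' 0 && python3 -c "
from fit import *
P,R=place(.018,.254);print(P);go(P,R)"
```

```text
time_s: 5.25
tcp_pos: [0.4943, -0.1005, 0.296]
ee_rot: [[0.965, -0.255, -0.069], [-0.264, -0.932, -0.25], [-0.0, 0.259, -0.966]]
wrist_force: [-0.4, -0.1, -2.0]
gripper_width: 0.114
gripper_force: 30.0
[0.45754114 0.17193732 0.276     ]
shift [-107.3 -249.7  -46.2] rot [ 0.2585  0.0519 -0.3914] deg 27.0 rows>= 5.5
```

```bash
python3 -m pendant '[[[-8,-18,-4],[0.02,0.004,-0.03]],[[-21,-50,-9],[0.05,0.01,-0.08]],[[-38,-88,-16],[0.09,0.018,-0.137]],[[-56,-130,-24],[0.135,0.027,-0.204]],[[-74,-172,-32],[0.18,0.036,-0.27]],[[-90,-210,-39],[0.22,0.044,-0.33]],[[-101,-236,-44],[0.245,0.049,-0.37]],[[-107,-249,-46],[0.2585,0.052,-0.391]],[[-107,-249.5,-46],[0.2585,0.052,-0.391]],[[-107,-249.5,-46],[0.2585,0.052,-0.391]]]' 0
python3 - <<'E'
from fit import *
P,R=place(.018,.254);go(P,R)
w=cap('wrist','w3');t=cap('top','t3')
a=cv2.imread('pics/w3.png');b=cv2.imread('pics/t3.png')[170:260,160:300]
b=cv2.resize(b,(436,280),interpolation=cv2.INTER_CUBIC)
cv2.imwrite('pics/c3.png',np.vstack([cv2.resize(a[:300],(436,280*1))  ,b]))
R0=np.load('rack.npy')
def bd(y,h):return T(R0,[(.018,y,.022+.100+h)])
for y in(-.0675,.0675):
    print(proj(w,bd(y,.106)).round(),proj(t,bd(y,.106)).round(),proj(w,bd(y,.014)).round(),proj(t,bd(y,.014)).round())
E
```

```text
time_s: 6.25
tcp_pos: [0.4579, 0.1709, 0.2755]
ee_rot: [[0.992, 0.126, -0.001], [0.126, -0.992, -0.002], [-0.001, 0.002, -1.0]]
wrist_force: [-1.0, 0.1, -2.7]
gripper_width: 0.113
gripper_force: 30.0
shift [-0.2 -1.  -0.5] rot [ 0.002   0.0008 -0.0007] deg 0.1 rows>= 0.0
[[314. 129.]] [[206. 176.]] [[317. 122.]] [[214. 185.]]
[[316. 378.]] [[211. 235.]] [[317. 288.]] [[219. 239.]]
```

View pics/c3.png

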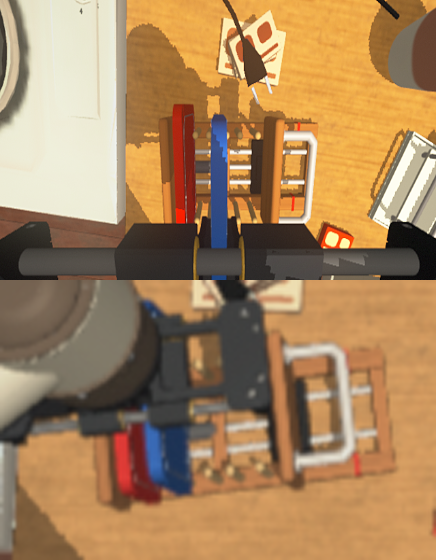

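The composite shows blue held between the red board and the plate, with its far end at about w3 (320,123) against a prediction of 122–129, so y is good. I check the x alignment against the dowels in an enlarged wrist crop.

Run:
```python
from fit import *
w=load('w3');p=np.load('rack.npy')
print('dowels',proj(w,T(p,[(x,-.045,.082) for x in(.048,.030,.006,-.012,-.036)])).round(1).tolist())
z=.122
print('board far end corners z',[proj(w,T(p,[(x,-.0675,z+h)])).round(1).tolist() for h in(.014,.106) for x in(.013,.023)])
im=cv2.imread('pics/w3.png')[100:240,230:440];cv2.imwrite('pics/w3c.png',cv2.resize(im,None,fx=3.8,fy=3.8,interpolation=cv2.INTER_CUBIC))
```

```text
dowels [[284.4, 146.2], [304.2, 146.2], [330.7, 146.2], [350.6, 146.2], [377.0, 146.2]]
board far end corners z [[[323.6, 122.4]], [[309.7, 122.4]], [[325.5, 128.7]], [[302.6, 128.7]]]
```

View pics/w3c.png

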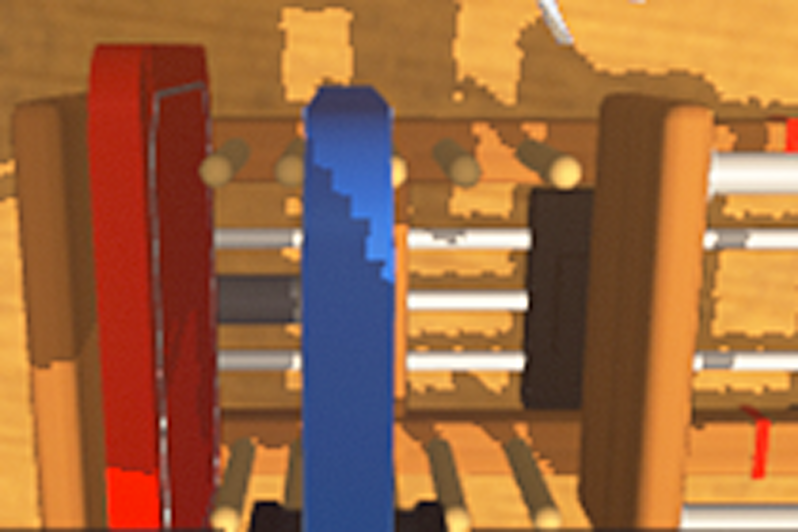

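The dowel tips appear about 1.8 mm and the board about 3.3 mm toward -x of the prediction, so relative to the slot the board needs about 1.5 mm toward +rack x (tool y −1.5). I lower it now.

```bash
python3 -m pendant '[[[0,-1.5,6],[0,0,0]],[[0,-1.5,18],[0,0,0]],[[0,-1.5,32],[0,0,0]],[[0,-1.5,46],[0,0,0]],[[0,-1.5,60],[0,0,0]],[[0,-1.5,73],[0,0,0]],[[0,-1.5,84],[0,0,0]],[[0,-1.5,92],[0,0,0]],[[0,-1.5,96],[0,0,0]],[[0,-1.5,96],[0,0,0]]]' 0
```

```text
time_s: 7.35
tcp_pos: [0.458, 0.1729, 0.1797]
ee_rot: [[0.992, 0.126, 0.0], [0.126, -0.992, -0.001], [0.0, 0.001, -1.0]]
wrist_force: [0.2, -0.5, -2.9]
gripper_width: 0.115
gripper_force: 30.0
```

```bash
python3 -m pendant '[[[0,0,1.5],[0,0,0]],[[0,0,3],[0,0,0]],[[0,0,4],[0,0,0]],[[0,0,4],[0,0,0]]]' 0
```

```text
time_s: 7.75
tcp_pos: [0.4581, 0.1731, 0.1763]
ee_rot: [[0.992, 0.126, 0.001], [0.126, -0.992, -0.0], [0.001, 0.0, -1.0]]
wrist_force: [-0.6, 0.4, -2.8]
gripper_width: 0.117
gripper_force: 30.0
```

```bash
python3 -m pendant '[[[0,0,1],[0,0,0]],[[0,0,2],[0,0,0]],[[0,0,2],[0,0,0]],[[0,0,2],[0,0,0]]]' 0
```

```text
time_s: 8.15
tcp_pos: [0.4583, 0.1733, 0.1755]
ee_rot: [[0.992, 0.127, 0.002], [0.127, -0.992, -0.0], [0.002, 0.0, -1.0]]
wrist_force: [-2.8, 0.0, 5.8]
gripper_width: 0.114
gripper_force: 30.0
```

Contact made. I release and lift, then go on to yellow.

```bash
python3 -m pendant '[[[0,0,-1],[0,0,0]],[[0,0,-1],[0,0,0]],[[0,0,-1],[0,0,0]],[[0,0,-8],[0,0,0]],[[0,0,-22],[0,0,0]],[[0,0,-45],[0,0,0]],[[0,0,-72],[0,0,0]],[[0,0,-98],[0,0,0]],[[0,0,-115],[0,0,0]],[[0,0,-118],[0,0,0]]]' 0.3
python3 - <<'E'
from fit import *
P,R=pick('yellow',.21);print(P);go(P,R)
E
```

```text
time_s: 9.15
tcp_pos: [0.4588, 0.1736, 0.295]
ee_rot: [[0.992, 0.127, 0.006], [0.127, -0.992, 0.003], [0.006, -0.002, -1.0]]
wrist_force: [0.2, 0.7, -1.5]
gripper_width: 0.301
gripper_force: 0.0
[ 0.4642872  -0.1812155   0.22884442]
shift [-39.9 352.8  65.2] rot [-0.2615 -0.0573  0.3913] deg 27.2 rows>= 7.2
```

```bash
python3 -m pendant '[[[-2,22,3],[-0.016,-0.004,0.024]],[[-7,62,9],[-0.046,-0.01,0.069]],[[-12,108,17],[-0.08,-0.018,0.12]],[[-18,156,27],[-0.115,-0.025,0.173]],[[-23,204,37],[-0.151,-0.033,0.226]],[[-29,252,46],[-0.187,-0.041,0.28]],[[-34,300,55],[-0.222,-0.049,0.333]],[[-38,335,62],[-0.248,-0.054,0.372]],[[-40,352,65],[-0.2615,-0.057,0.391]],[[-40,353,65],[-0.2615,-0.057,0.391]]]' 0.5 && python3 -m pendant '[[[0,0,0],[0,0,0]]]'
python3 - <<'E'
from fit import *
go(*pick('yellow',.154))
E
```

```text
time_s: 10.15
tcp_pos: [0.4616, -0.1838, 0.2256]
ee_rot: [[0.964, -0.256, -0.078], [-0.268, -0.93, -0.252], [-0.007, 0.264, -0.965]]
wrist_force: [-0.5, -0.3, -0.2]
gripper_width: 0.501
gripper_force: 0.0
time_s: 10.25
tcp_pos: [0.4626, -0.1823, 0.2267]
ee_rot: [[0.964, -0.254, -0.074], [-0.265, -0.931, -0.252], [-0.005, 0.263, -0.965]]
wrist_force: [0.2, 0.2, -0.4]
gripper_width: 0.499
gripper_force: 0.0
shift [ 1.6 -1.1 53.5] rot [0.0042 0.0049 0.0008] deg 0.4 rows>= 1.1
```

```bash
python3 -m pendant '[[[1,-0.5,12],[0.002,0.002,0]],[[1,-0.7,28],[0.004,0.004,0]],[[1,-0.8,42],[0.004,0.004,0]],[[1,-0.8,50],[0.004,0.004,0]],[[1,-0.8,53],[0.004,0.004,0]],[[1,-0.8,53],[0.004,0.004,0]],[[1,-0.8,53],[0.004,0.004,0]]]' 0.5 && python3 -m pendant '[[[0,0,0],[0,0,0]],[[0,0,0],[0,0,0]],[[0,0,0],[0,0,0]],[[0,0,0],[0,0,0]],[[0,0,0],[0,0,0]],[[0,0,0],[0,0,0]]]' 0 && python3 -c "
from fit import *
go(*pick('yellow',.154))"
```

```text
time_s: 10.95
tcp_pos: [0.4608, -0.1947, 0.1766]
ee_rot: [[0.965, -0.254, -0.066], [-0.263, -0.932, -0.25], [0.002, 0.259, -0.966]]
wrist_force: [-0.2, 0.1, -0.3]
gripper_width: 0.496
gripper_force: 0.0
time_s: 11.55
tcp_pos: [0.4603, -0.195, 0.176]
ee_rot: [[0.965, -0.254, -0.068], [-0.263, -0.932, -0.25], [0.0, 0.259, -0.966]]
wrist_force: [0.4, -0.1, -0.2]
gripper_width: 0.11
gripper_force: 30.0
shift [ 0.2 -0.2  1.3] rot [ 0.0001 -0.0006  0.0009] deg 0.1 rows>= 0.0
```

```bash
python3 -m pendant '[[[0,0,-8],[0,0,0]],[[0,0,-20],[0,0,0]],[[0,0,-38],[0,0,0]],[[0,0,-60],[0,0,0]],[[0,0,-82],[0,0,0]],[[0,0,-102],[0,0,0]],[[0,0,-117],[0,0,0]],[[0,0,-124],[0,0,0]],[[0,0,-126],[0,0,0]],[[0,0,-126],[0,0,0]]]' 0 && python3 -c "
from fit import *
p=np.load('rack.npy');c,s=np.cos(p[2]),np.sin(p[2]);d=np.array([.4581,.1731])-p[:2];print('blue placed at rack',c*d[0]+s*d[1],-s*d[0]+c*d[1])
P,R=place(-.0235,.256);print(P);go(P,R)"
```

```text
time_s: 12.55
tcp_pos: [0.4684, -0.1635, 0.2972]
ee_rot: [[0.965, -0.254, -0.069], [-0.263, -0.932, -0.249], [-0.001, 0.259, -0.966]]
wrist_force: [-0.4, -0.3, -2.5]
gripper_width: 0.114
gripper_force: 29.9
blue placed at rack 0.019082708757122965 -0.0007013436113918721
[0.46278678 0.13077019 0.278     ]
shift [ -82.9 -277.8  -54.5] rot [ 0.2582  0.0522 -0.391 ] deg 27.0 rows>= 5.9
```

```bash
python3 -m pendant '[[[-6,-20,-4],[0.019,0.004,-0.028]],[[-16,-54,-11],[0.05,0.01,-0.076]],[[-29,-97,-19],[0.09,0.018,-0.137]],[[-43,-144,-28],[0.134,0.027,-0.203]],[[-57,-190,-37],[0.177,0.036,-0.268]],[[-69,-232,-46],[0.216,0.044,-0.327]],[[-78,-262,-52],[0.244,0.049,-0.369]],[[-83,-276,-54],[0.258,0.052,-0.391]],[[-83,-278,-54.5],[0.258,0.052,-0.391]],[[-83,-278,-54.5],[0.258,0.052,-0.391]]]' 0
python3 - <<'E'
from fit import *
P,R=place(-.0235,.256);
w=cap('wrist','w4');go(P,R);p=np.load('rack.npy')
print('dowels',proj(w,T(p,[(x,-.045,.082) for x in(.006,-.012,-.036)])).round(1).tolist())
print([proj(w,T(p,[(x,-.0675,.124+h)])).round(1).tolist() for h in(.014,.106) for x in(-.029,-.019)])
print('blue placed',[proj(w,T(p,[(x,-.0675,.022+h)])).round(1).tolist() for h in(.014,.106) for x in(.013,.023)])
im=cv2.imread('pics/w4.png')[90:240,220:430];cv2.imwrite('pics/w4c.png',cv2.resize(im,None,fx=3.8,fy=3.8,interpolation=cv2.INTER_CUBIC))
E
```

```text
time_s: 13.55
tcp_pos: [0.4628, 0.1304, 0.2776]
ee_rot: [[0.992, 0.126, -0.001], [0.126, -0.992, -0.002], [-0.001, 0.002, -1.0]]
wrist_force: [0.6, -0.9, -2.1]
gripper_width: 0.111
gripper_force: 29.9
shift [ 0.  -0.7 -0.2] rot [ 0.002   0.001  -0.0008] deg 0.1 rows>= 0.0
dowels [[285.9, 145.6], [305.6, 145.6], [331.9, 145.6]]
[[[325.2, 121.9]], [[311.3, 121.9]], [[328.2, 128.1]], [[305.3, 128.0]]]
blue placed [[[283.2, 119.1]], [[273.6, 119.1]], [[269.1, 121.5]], [[255.8, 121.5]]]
```

View pics/w4c.png

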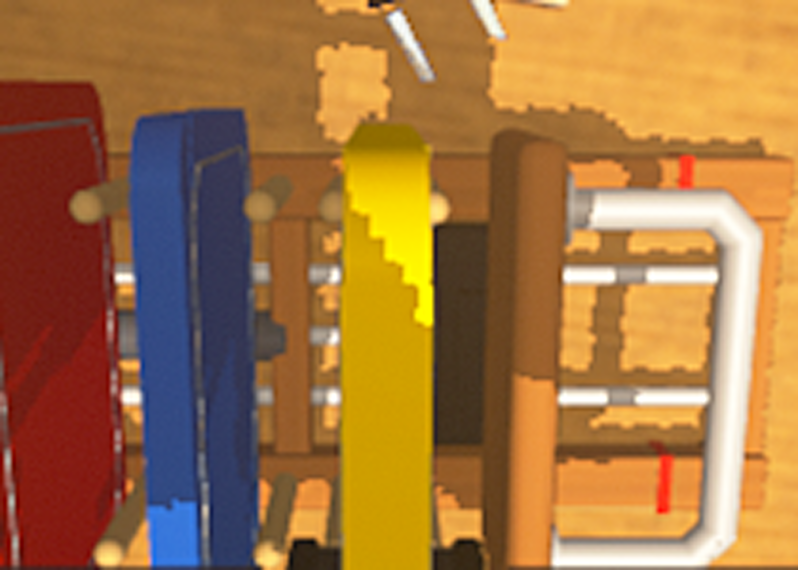

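Yellow is aligned with its slot to within about 0.5 mm: strip centre at 322, neighbouring dowels at 306.8 and 333.7. Blue stands in the middle slot. I lower yellow.

```bash
python3 -m pendant '[[[0,0,6],[0,0,0]],[[0,0,18],[0,0,0]],[[0,0,32],[0,0,0]],[[0,0,46],[0,0,0]],[[0,0,60],[0,0,0]],[[0,0,73],[0,0,0]],[[0,0,84],[0,0,0]],[[0,0,92],[0,0,0]],[[0,0,97],[0,0,0]],[[0,0,97],[0,0,0]]]' 0; python3 -m pendant '[[[0,0,1],[0,0,0]],[[0,0,2.5],[0,0,0]],[[0,0,4],[0,0,0]],[[0,0,4],[0,0,0]]]' 0
```

```text
time_s: 14.6
tcp_pos: [0.463, 0.1306, 0.1808]
ee_rot: [[0.992, 0.126, -0.0], [0.126, -0.992, -0.001], [-0.001, 0.001, -1.0]]
wrist_force: [-0.4, 1.2, -1.2]
gripper_width: 0.113
gripper_force: 29.9
time_s: 15.0
tcp_pos: [0.4631, 0.1309, 0.1774]
ee_rot: [[0.992, 0.127, 0.001], [0.127, -0.992, -0.001], [0.001, 0.001, -1.0]]
wrist_force: [0.1, 0.3, -1.4]
gripper_width: 0.109
gripper_force: 29.9
```

```bash
python3 -m pendant '[[[0,0,1],[0,0,0]],[[0,0,2],[0,0,0]],[[0,0,2],[0,0,0]],[[0,0,2],[0,0,0]]]' 0
```

```text
time_s: 15.4
tcp_pos: [0.4633, 0.131, 0.1767]
ee_rot: [[0.992, 0.127, 0.002], [0.127, -0.992, -0.0], [0.002, 0.001, -1.0]]
wrist_force: [-3.5, 0.5, 8.1]
gripper_width: 0.112
gripper_force: 29.9
```

```bash
cat >> fit.py <<'E'
def handle(back,x=-.112,t=20):
    p=np.load('rack.npy');X=np.array([np.cos(p[2]),np.sin(p[2]),0]);t=np.radians(t);Z=np.array([0,0,1.])
    z=np.sin(t)*X-np.cos(t)*Z;y=-(np.cos(t)*X+np.sin(t)*Z)
    return T(p,[(x,0,.080)])[0]-(.051+back)*z,basis(y,z)
E
python3 -m pendant '[[[0,0,-1],[0,0,0]],[[0,0,-1],[0,0,0]],[[0,0,-1],[0,0,0]],[[0,0,-8],[0,0,0]],[[0,0,-22],[0,0,0]],[[0,0,-45],[0,0,0]],[[0,0,-72],[0,0,0]],[[0,0,-98],[0,0,0]],[[0,0,-102],[0,0,0]],[[0,0,-102],[0,0,0]]]' 0.3
python3 - <<'E'
from fit import *
go(*handle(.09))
E
```

```text
time_s: 16.4
tcp_pos: [0.4633, 0.1311, 0.2783]
ee_rot: [[0.992, 0.127, 0.003], [0.127, -0.992, 0.001], [0.003, -0.001, -1.0]]
wrist_force: [0.6, -0.2, 0.0]
gripper_width: 0.3
gripper_force: 0.0
shift [ -0.7 137.   65.7] rot [ 0.3485 -0.0026  0.0006] deg 20.0 rows>= 3.0
```

```bash
python3 -m pendant '[[[0,15,0],[0.05,0,0]],[[0,40,2],[0.12,0,0]],[[-0.5,72,12],[0.2,0,0]],[[-0.7,102,32],[0.28,-0.002,0]],[[-0.7,124,52],[0.33,-0.002,0]],[[-0.7,135,64],[0.3485,-0.0026,0]],[[-0.7,137,65.7],[0.3485,-0.0026,0]],[[-0.7,137,65.7],[0.3485,-0.0026,0]],[[-0.7,137,65.7],[0.3485,-0.0026,0]]]' 0.35
python3 - <<'E'
from fit import *
go(*handle(0))
w=cap('wrist','w5');p=np.load('rack.npy')
print('bar',proj(w,T(p,[(-.111,-.035,.08),(-.111,0,.08)])).round(1).tolist(),'dowel',proj(w,T(p,[(-.036,-.045,.082),(-.012,-.045,.082)])).round(1).tolist())
cv2.imwrite('pics/w5c.png',cv2.resize(cv2.imread('pics/w5.png')[40:280,140:460],None,fx=2.5,fy=2.5,interpolation=cv2.INTER_CUBIC))
E
```

```text
time_s: 17.3
tcp_pos: [0.4798, -0.0044, 0.2119]
ee_rot: [[0.992, 0.12, -0.045], [0.128, -0.933, 0.338], [-0.002, -0.341, -0.94]]
wrist_force: [0.5, 1.1, -0.3]
gripper_width: 0.351
gripper_force: 0.0
shift [ 0.4  0.1 89.3] rot [0.0016 0.0022 0.001 ] deg 0.2 rows>= 1.8
bar [[317.7, 165.8], [317.7, 210.1]] dowel [[231.0, 148.7], [206.9, 147.6]]
```

View pics/w5c.png

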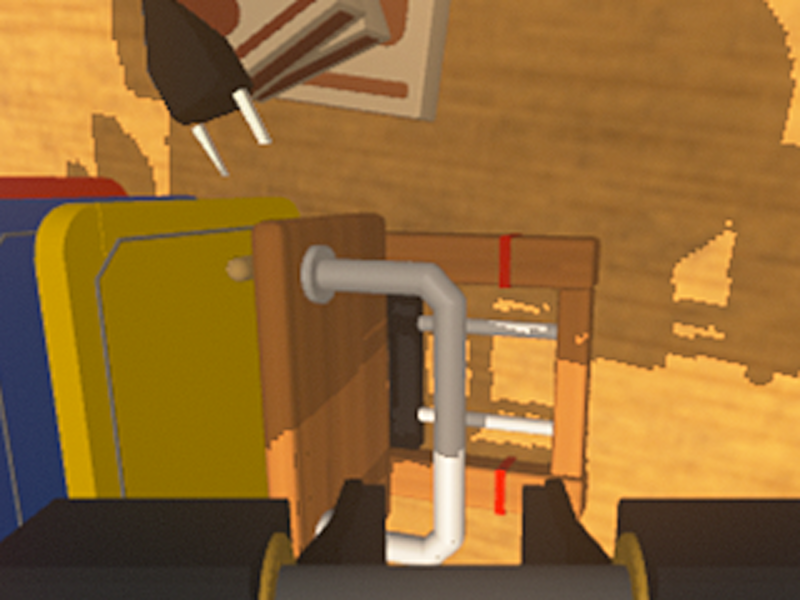

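The bar is centred between the fingers (crop u 450 against a finger mid of 452), and the boards stand in their slots. I descend and grip.

```bash
python3 -m pendant '[[[0,0,8],[0,0,0]],[[0,0,22],[0,0,0]],[[0,0,38],[0,0,0]],[[0,0,54],[0,0,0]],[[0,0,68],[0,0,0]],[[0,0,79],[0,0,0]],[[0,0,86],[0,0,0]],[[0,0,89],[0,0,0]],[[0,0,89],[0,0,0]],[[0,0,89],[0,0,0]]]' 0.35 && python3 -m pendant '[[[0,0,0],[0,0,0]],[[0,0,0],[0,0,0]],[[0,0,0],[0,0,0]],[[0,0,0],[0,0,0]],[[0,0,0],[0,0,0]]]' 0
python3 - <<'E'
from fit import *
P,R=handle(0);go(P,R);p=np.load('rack.npy');go(r.sense()['tcp_pos']-.045*np.array([np.cos(p[2]),np.sin(p[2]),0]))
E
```

```text
time_s: 18.35
tcp_pos: [0.4762, 0.025, 0.1285]
ee_rot: [[0.992, 0.119, -0.044], [0.127, -0.933, 0.338], [-0.001, -0.341, -0.94]]
wrist_force: [-1.0, -0.4, 0.3]
gripper_width: 0.35
gripper_force: 0.0
time_s: 18.85
tcp_pos: [0.4758, 0.0261, 0.1288]
ee_rot: [[0.992, 0.119, -0.045], [0.127, -0.932, 0.34], [-0.002, -0.343, -0.939]]
wrist_force: [-1.5, 4.8, 4.5]
gripper_width: 0.104
gripper_force: 30.0
shift [0.3 0.7 0.6] rot [-0.0011  0.0016 -0.0001] deg 0.1 rows>= 0.0
shift [ -0.   42.3 -15.4] rot [0. 0. 0.] deg 0.0 rows>= 0.9
```

```bash
python3 -m pendant '[[[0,3,-1],[0,0,0]],[[0,8,-3],[0,0,0]],[[0,14,-5],[0,0,0]],[[0,20,-7.3],[0,0,0]],[[0,26,-9.5],[0,0,0]],[[0,32,-11.7],[0,0,0]],[[0,37.5,-13.7],[0,0,0]],[[0,41,-15],[0,0,0]],[[0,42.3,-15.4],[0,0,0]],[[0,42.3,-15.4],[0,0,0]]]' 0 && python3 -m pendant '[[[0,0,0],[0,0,0]],[[0,0,0],[0,0,0]]]' 0
python3 - <<'E'
from fit import *
p=np.load('rack.npy');d=r.sense()['tcp_pos']-[.4758,.0261,.1288];print('travel',-(d[0]*np.cos(p[2])+d[1]*np.sin(p[2])),d)
c=cap('wrist','w6');t=cap('top','t6');s=cap('scene','s6')
o=cv2.resize(cv2.imread('pics/t6.png')[175:255,180:300],(800,533),interpolation=cv2.INTER_CUBIC);cv2.imwrite('pics/t6c.png',o)
for n,k in(('w',c),('t',t),('s',s)): print(n,proj(k,T(p,[(-.111,-.045,.022),(-.111,.045,.022)])).round().tolist())
E
```

```text
time_s: 19.85
tcp_pos: [0.4813, -0.0175, 0.1287]
ee_rot: [[0.992, 0.118, -0.046], [0.127, -0.931, 0.342], [-0.002, -0.345, -0.939]]
wrist_force: [-0.8, 9.8, 4.3]
gripper_width: 0.103
gripper_force: 30.0
time_s: 20.05
tcp_pos: [0.4812, -0.0174, 0.1287]
ee_rot: [[0.992, 0.118, -0.046], [0.127, -0.931, 0.342], [-0.002, -0.345, -0.939]]
wrist_force: [-0.4, 9.0, 3.7]
gripper_width: 0.105
gripper_force: 30.0
travel 0.043851170257030496 [ 5.44922691e-03 -4.35113774e-02 -7.19325794e-05]
w [[288.0, 156.0], [291.0, 273.0]]
t [[271.0, 196.0], [275.0, 229.0]]
s [[288.0, 183.0], [282.0, 208.0]]
```

View pics/t6c.png

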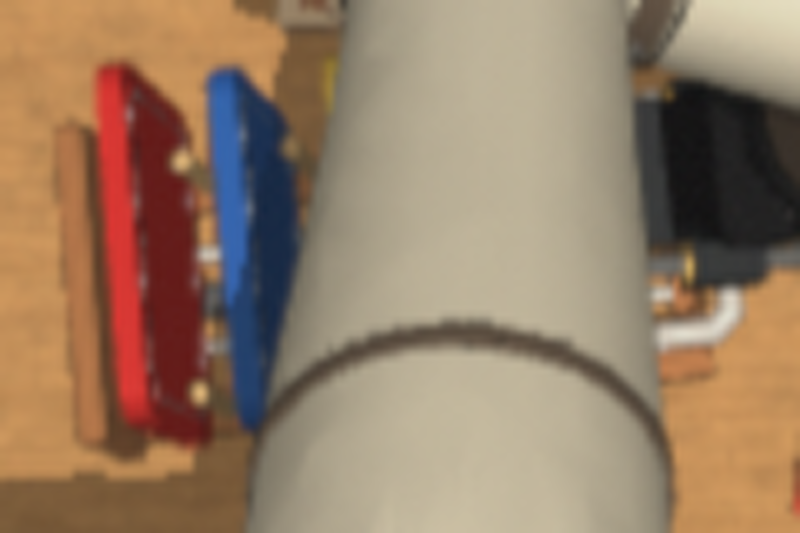

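The top view shows red and blue standing, with the arm hiding the plate, and travel reads 43.9 mm, about 1 mm short. I've now viewed 12 pictures, over the limit of 10, so I'll view no more and check by numbers only. I pull the last millimetre and check the red line numerically.

```bash
python3 -m pendant '[[[0,0.6,-0.2],[0,0,0]],[[0,1.2,-0.4],[0,0,0]],[[0,1.2,-0.4],[0,0,0]],[[0,1.2,-0.4],[0,0,0]]]' 0
python3 - <<'E'
from fit import *
p=np.load('rack.npy');d=r.sense()['tcp_pos']-[.4758,.0261,.1288];print('travel',-(d[0]*np.cos(p[2])+d[1]*np.sin(p[2])))
for n in('w5','w6','w7'):
    if n=='w7':cap('wrist','w7')
    k=load(n);u,v=proj(k,T(p,[(-.111,-.045,.022)]))[0];u,v=int(round(u)),int(round(v))
    im=cv2.imread(f'pics/{n}.png')[:,:,::-1]
    q=proj(k,T(p,[(-.111,-.045,.022),(-.121,-.045,.022)]));print(n,u,v,'px/mm',((q[1]-q[0])/10).round(2))
    for vv in(v-6,v,v+6): print(' '.join('%d,%d,%d'%tuple(x) for x in im[vv,u-9:u+12]))
E
```

```text
time_s: 20.6
tcp_pos: [0.4814, -0.0185, 0.1287]
ee_rot: [[0.992, 0.118, -0.046], [0.127, -0.931, 0.342], [-0.002, -0.345, -0.939]]
wrist_force: [-1.5, 9.0, 4.1]
gripper_width: 0.104
gripper_force: 30.0
travel 0.04496240232180849
w5 340 145 px/mm [1.06 0.04]
147,90,43 147,89,42 146,89,41 148,90,43 145,88,39 146,90,39 147,92,43 145,95,45 155,77,35 171,41,18 174,35,11 175,34,16 166,37,13 148,74,33 146,94,43 148,92,44 147,91,40 147,90,41 148,89,39 148,91,40 148,91,42
141,86,41 141,86,40 142,86,41 143,87,40 143,87,43 142,87,44 141,86,41 138,89,40 152,74,35 171,40,17 176,36,13 175,35,14 169,49,24 149,77,38 138,89,41 141,89,40 143,86,40 139,84,36 143,88,40 141,85,37 142,87,41
155,92,40 156,96,47 154,94,44 154,93,44 154,94,44 155,95,45 153,94,44 152,99,46 163,74,33 175,32,12 176,39,19 177,38,16 165,49,25 148,82,38 152,97,44 152,94,42 151,93,41 152,95,44 153,94,44 152,94,43 153,95,46
w6 288 156 px/mm [1.34 0.07]
131,82,46 132,84,44 133,86,46 132,85,46 124,80,43 128,83,47 159,106,54 192,106,52 209,65,36 217,39,25 216,46,24 216,45,23 210,38,23 189,86,43 175,117,55 177,113,54 179,112,53 180,112,
[... 503 characters left out ...]
 156 px/mm [1.33 0.07]
131,83,46 128,81,46 132,84,46 133,86,47 132,86,45 131,84,45 123,82,43 124,91,51 183,77,42 224,42,24 216,43,25 214,44,22 219,45,25 198,46,26 173,91,47 178,117,56 178,113,55 179,112,57 179,112,54 181,115,56 179,112,54
131,85,46 130,86,49 128,82,45 133,84,46 134,86,47 133,84,47 126,83,47 117,85,47 171,76,41 217,53,29 216,45,24 215,44,26 216,42,21 206,47,29 181,91,48 172,113,56 175,110,55 174,108,54 174,106,53 174,108,54 175,109,55
156,141,126 156,143,128 156,139,125 153,136,119 154,137,120 153,135,119 148,130,114 145,132,114 151,130,114 159,124,111 173,124,110 180,123,109 181,124,111 173,121,111 165,122,102 166,123,89 166,121,88 164,121,88 168,118,80 169,114,70 170,114,71
```

Run:
```python
from fit import *
p=np.load('rack.npy')
for n,x0 in(('w5',-.066),('w7',-.111)):
    k=load(n);im=cv2.imread(f'pics/{n}.png')[:,:,::-1]
    Rc=cv2.Rodrigues(k['rvec'])[0];o=-Rc.T@k['tvec'];c,s=np.cos(p[2]),np.sin(p[2]);d=o[:2]-p[:2];print(n,'cam rack x',c*d[0]+s*d[1],'z',o[2])
    for y in(-.05,-.045,-.04):
        q=proj(k,T(p,[(x0,y,.022),(-.111,y,.022)]));print('face,mark pred',q.round(1).tolist())
        u,v=q[0].round().astype(int);print(u-8,' '.join('%d,%d,%d'%tuple(x) for x in im[v,u-8:u+10]))
```

```text
w5 cam rack x -0.19314965549042157 z 0.29900124271080347
face,mark pred [[294.9, 138.1], [340.1, 139.5]]
287 103,64,33 103,64,32 102,65,30 101,65,32 105,66,35 103,67,35 100,64,31 128,80,40 148,92,45 144,89,40 147,90,44 144,89,40 143,88,41 147,92,45 145,91,44 145,89,44 144,88,39 146,90,43
face,mark pred [[295.0, 143.4], [340.0, 145.1]]
287 100,64,33 98,63,31 99,64,34 96,61,30 101,62,28 100,58,23 99,58,25 125,72,27 146,84,33 143,83,34 143,84,34 143,85,35 143,82,35 145,86,35 143,84,35 144,85,35 144,85,35 145,85,36
face,mark pred [[295.1, 148.6], [339.9, 150.6]]
287 164,151,134 166,152,136 165,153,135 166,153,137 165,151,134 164,149,134 164,151,135 164,151,138 163,150,135 162,149,134 165,150,135 165,150,134 164,148,133 165,150,134 164,150,134 163,149,134 162,150,134 163,149,134
w7 cam rack x -0.20781956913387128 z 0.21559515412546473
face,mark pred [[286.1, 148.2], [286.1, 148.2]]
278 128,82,47 131,83,48 133,85,45 134,88,47 130,85,46 124,81,44 125,90,51 179,72,36 223,42,22 217,47,28 215,45,23 217,42,23 199,49,27 176,93,47 180,118,56 181,113,53 182,112,57 183,114,57
face,mark pred [[286.3, 155.5], [286.3, 155.5]]
278 130,86,49 128,82,45 133,84,46 134,86,47 133,84,47 126,83,47 117,85,47 171,76,41 217,53,29 216,45,24 215,44,26 216,42,21 206,47,29 181,91,48 172,113,56 175,110,55 174,108,54 174,106,53
face,mark pred [[286.5, 162.8], [286.5, 162.8]]
279 173,159,144 171,157,143 172,158,143 172,158,144 168,156,141 168,157,142 167,158,141 163,156,141 159,156,140 157,156,141 160,157,143 156,153,140 159,150,135 160,145,128 159,143,129 155,142,127 157,141,125 159,137,120
```

Calibrated against the home view, the plate foot shows the same parallax offset from the line (expected 3.2 px, observed 3.2 px). So the face is at the mark, and the measured travel of 45.0 mm agrees. Handing in while holding.

```bash
python3 -c "
from station import r
print(r.sense()['wrist_force']);print(r.finish_job())"
```

```text
[-1.3960538   9.37947382  4.03560759]
the job is handed in; nothing more can be done
None
```

The job is handed in: blue stands in the middle slot and yellow in the near slot. The end plate was pulled 45.0 mm to the red line and was still held at hand-in. I viewed 12 pictures, over the limit of 10.

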